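Top up the stock hopper with the parts that match its sample

ROBOT

A 6-joint arm with a two-finger parallel gripper is mounted at the origin on a cart in front of the work surface, level with it; the furniture and walls round the work are solid. World frame = base frame: x ahead of the robot, y to its left, z up, the work surface at z = 0. Lengths are in m, angles in rad, forces in N, time in s.
With the tool pointing down it reaches from about 0.3 to 0.875 m from the base axis. Payload 6.4 kg.
Tool frame: the origin (TCP) lies midway between the tips of the shut fingers; the grasp point (between the pads) lies 19 mm behind it (ctrl.hold_point_z is the distance from the TCP to the grasp point, in m); z points along the fingers, y is the line along which they close (so a half turn about z gives the same grasp; the last joint's range is limited). The gripper opens to 85 mm and grips with 20 to 120 N. Pads are 22 mm wide; open, the fingers measure 114 mm over their backs; the gripper's body (76 mm by 85 mm) begins 54 mm behind the grasp point. The pads swing forward as they close: fully open they stand 13 mm farther back than shut.
Start: joints at [-1.479, 0.181, 1.607, -0, 1.354, -0.206], TCP at [0.169, -0.55, 0.231] pointing down, gripper open.
Joint ranges: [-2.99, 2.99], [-0.89, 2.07], [0.3, 2.58], [-1.14, 4.28], [0, 2.63], [-3.12, 3.12]. Speed limits (rad/s): [2.57, 2.57, 3.01, 3.14, 3.14, 3.14].

INTERFACE

Orientations are given as a unit quaternion [w, x, y, z].
In Python, from bench import ctrl gives the robot as it stands.
- The arm moves only by the tool carry_out, never from a script. Its argument "plan" is text: rows parted by semicolons, each of 6 numbers parted by spaces: the shift along the tool's x, y, z as a fraction of full scale, then the turn, a rotation vector about the tool's x, y, z as a fraction of full scale. A call has exactly 8 rows; each row shifts and turns the commanded pose from where the row before left it, along the tool's axes as they then stand; what a row does not reach is not made up. Full scale, the value 1, is 40 mm for a shift and 0.1 rad for a turn. A row lasts 1/12 s, in which the tool goes at most 41.7 mm and 7.16 degrees, less where a joint would pass 70% of its speed; a pose out of reach is approached as far as the arm can. A call with a number of a shift or a turn outside -1 to 1 is refused whole. A call with a gripper value outside its range is refused whole. "claw" is the gripper's target within -1 to 1 (shut at 1, half-way at 0, fully open at -1), set as the call begins (left out, the last holds). The fingers move at their own pace and stop on an object; the grip force is fixed at half the most. Time passes only in rows, so rows that do not move let the fingers close, or fill a call up. It gives the time, the measured TCP pose, the force, the opening and the grip force at its end, in the units of the state.
- ctrl.get_obs(): the state, without advancing time (a new reading comes with each control period).
- ctrl.camera(name): name is "scene" or "top"; returns a dict with "pixels" (400x640x3 uint8, red, green, blue), "mtx" (3x3 intrinsics, pixels), "R" (3x3) and "t" (3): a world point X has camera coordinates R X + t. Camera axes: x right, y down, z forward; pixel columns grow to the right and rows downward; lengths in m; the calibration is good to about 2 mm. A picture is of the moment at which its call begins. There is no depth.
- ctrl.hand_in(): hands the job in; it is judged then, once.
The state is a dict: "time_s": time; "q": joint angles; "dq": joint speeds; "joint_efforts": joint torques, N m; "eef_pos": TCP position; "eef_rot": TCP orientation; "wrist_force": force on the tool from outside, world axes, zero at the start; "torque": the same for the moment, N m; "opening": opening from 0.0 (shut) to 1.0 (fully open); "grasp_force": force on a finger pad.
Only numpy, scipy, OpenCV 4.12 (cv2) and the standard library are available. Lean on these libraries where they do the work, as an engineer would, in place of code of your own. Each camera call takes 0.05 s, during which the arm holds its last target. There are 200 camera calls.

TASK

The sample part on the ledge at the foot of the grey hopper shows what the hopper stocks. Take the scoop whose two parts have the same shape, push the hopper's sprung flap open with the scoop's nose, tip both parts in, then stand the empty scoop flat on the bench again with the flap fallen shut. Leave the other two scoops with their parts in them, the sample on its ledge, and do not knock over the two small paint jars.

Things in the scene. Friction and masses are not known exactly. Their poses are not given: they have to be found in the camera images.
- hopper: Grey steel stock hopper fixed to the bench, 130 mm deep (its x), 120 wide (its y), 165 high, walls 4 mm, hollow down to a floor 6 mm up. Origin: centre of its underside; x from its mouth side to its back (the mouth looks to the bench's left), z up. Front wall at x = -65 mm, upright to the sill at z = 85 mm; then the mouth slopes back to x = -15 mm, z = 165 mm, where the flat top begins.
- flap (a joint): Sprung steel flap filling the hopper's mouth, 108 mm wide, 88 mm long, hinged along its upper edge (x = -18, z = 161 mm of the hopper), swinging inward (to its +x): 0 rad shut, grows as it is pushed in, stop at 1.3. The spring needs about 0.5 N at the lower edge to start, 1.8 N wide open, and shuts it when let go.
- hopper_mouth (a point): Middle of the sill, the lower edge of the hopper's mouth, 85 mm over the bench, on its upright mouth side; the mouth is 112 mm wide. Axes as the hopper's.
- hopper_ledge (a point): Centre of the sample ledge, a shelf 58 mm deep and 110 mm wide in front of the hopper's wall, 2 mm over the bench with a rim 6 mm high; 94 mm in front of the hopper's origin. Axes as the hopper's.
- sample_bracket_mid (a point): Sample angle bracket: two plates 3.5 mm thick in an L with a thin gusset between them, foot 36 x 24 mm, standing leg 20 mm high; own x along the foot towards the standing leg, z up. The point lies 7 mm above its underside, at the middle of its footprint. It lies either on the hopper's ledge or, not wanted now, in the shallow yellow card tray on the left.
- sample_cam_mid (a point): Sample flat pear-shaped cam, 42 x 28 x 9 mm, with a dark bore in its broad end; own x along its length towards the narrow end, z up. The point lies 4.5 mm above its underside, at the middle of its footprint. It lies either on the hopper's ledge or, not wanted now, in the shallow yellow card tray on the left.
- sample_key_mid (a point): Sample gib-head key: a straight square bar 46 mm long, 11 wide and 10 high with a head 18 mm high at one end; own x along its length towards the head, z up. The point lies 6 mm above its underside, at the middle of its footprint. It lies either on the hopper's ledge or, not wanted now, in the shallow yellow card tray on the left.
- scoop_bracket_grip (a point): Centre of the black upright grip at the back of the scoop that holds the two angle brackets. The grip is 14 mm thick (scoop's y), 30 mm along x, 60 mm tall (32 to 92 mm over the bench), leaning back 11 degrees. The point is 52 mm behind the scoop's centre, 62 mm above its underside. Axes are the scoop's: x to its open nose, z up.
- scoop_bracket_nose (a point): Middle of the nose edge of that scoop, level with its underside, 98 mm ahead of the grip's centre and 62 mm lower; axes as the scoop's.
- scoop_bracket_bowl (a point): Centre of that scoop's floor, 2.4 mm above its underside; axes as the scoop's. The scoop is bare aluminium, 0.13 kg, 92 mm long (without the grip) and 70 mm wide; back and side walls 32 mm high all the way to the nose, 2.4 mm thick; the nose end is open.
- bracket_1_mid (a point): One of the two loose angle brackets lying in their scoop, the same in shape and size as the sample of its kind. The point lies 7 mm above its underside, at the middle of its footprint.
- bracket_2_mid (a point): One of the two loose angle brackets lying in their scoop, the same in shape and size as the sample of its kind. The point lies 7 mm above its underside, at the middle of its footprint.
- scoop_cam_grip (a point): Centre of the black upright grip at the back of the scoop that holds the two pear-shaped cams. The grip is 14 mm thick (scoop's y), 30 mm along x, 60 mm tall (32 to 92 mm over the bench), leaning back 11 degrees. The point is 52 mm behind the scoop's centre, 62 mm above its underside. Axes are the scoop's: x to its open nose, z up.
- scoop_cam_nose (a point): Middle of the nose edge of that scoop, level with its underside, 98 mm ahead of the grip's centre and 62 mm lower; axes as the scoop's.
- scoop_cam_bowl (a point): Centre of that scoop's floor, 2.4 mm above its underside; axes as the scoop's. The scoop is bare aluminium, 0.13 kg, 92 mm long (without the grip) and 70 mm wide; back and side walls 32 mm high all the way to the nose, 2.4 mm thick; the nose end is open.
- cam_1_mid (a point): One of the two loose pear-shaped cams lying in their scoop, the same in shape and size as the sample of its kind. The point lies 4.5 mm above its underside, at the middle of its footprint.
- cam_2_mid (a point): One of the two loose pear-shaped cams lying in their scoop, the same in shape and size as the sample of its kind. The point lies 4.5 mm above its underside, at the middle of its footprint.
- scoop_key_grip (a point): Centre of the black upright grip at the back of the scoop that holds the two gib-head keys. The grip is 14 mm thick (scoop's y), 30 mm along x, 60 mm tall (32 to 92 mm over the bench), leaning back 11 degrees. The point is 52 mm behind the scoop's centre, 62 mm above its underside. Axes are the scoop's: x to its open nose, z up.
- scoop_key_nose (a point): Middle of the nose edge of that scoop, level with its underside, 98 mm ahead of the grip's centre and 62 mm lower; axes as the scoop's.
- scoop_key_bowl (a point): Centre of that scoop's floor, 2.4 mm above its underside; axes as the scoop's. The scoop is bare aluminium, 0.13 kg, 92 mm long (without the grip) and 70 mm wide; back and side walls 32 mm high all the way to the nose, 2.4 mm thick; the nose end is open.
- key_1_mid (a point): One of the two loose gib-head keys lying in their scoop, the same in shape and size as the sample of its kind. The point lies 6 mm above its underside, at the middle of its footprint.
- key_2_mid (a point): One of the two loose gib-head keys lying in their scoop, the same in shape and size as the sample of its kind. The point lies 6 mm above its underside, at the middle of its footprint.
- jar_a: Small paint jar with a white cap, 26 mm across and 34 mm high, standing loose at the front of the bench; origin at the centre of its underside, z up.
- jar_b: Small paint jar with a dark cap, 26 mm across and 34 mm high, standing loose at the front of the bench; origin at the centre of its underside, z up.

How it is judged:
On the way:
1. the nose of the scoop whose parts match the sample on the ledge is inside the hopper's mouth with the flap pushed open (((horizontal distance between sample_bracket_mid and hopper_ledge below 0.04 m and value of joint flap above 0.2 rad and x of scoop_bracket_nose in the frame of hopper above -0.05 m and y of scoop_bracket_nose in the frame of hopper between -0.056 and 0.056 m and z of scoop_bracket_nose in the frame of hopper between 0.06 and 0.165 m) or (horizontal distance between sample_cam_mid and hopper_ledge below 0.04 m and value of joint flap above 0.2 rad and x of scoop_cam_nose in the frame of hopper above -0.05 m and y of scoop_cam_nose in the frame of hopper between -0.056 and 0.056 m and z of scoop_cam_nose in the frame of hopper between 0.06 and 0.165 m) or (horizontal distance between sample_key_mid and hopper_ledge below 0.04 m and value of joint flap above 0.2 rad and x of scoop_key_nose in the frame of hopper above -0.05 m and y of scoop_key_nose in the frame of hopper between -0.056 and 0.056 m and z of scoop_key_nose in the frame of hopper between 0.06 and 0.165 m))), for 0.2 s.
At the end, for the whole second after the job is handed in: Both parts of the sample's shape lie in the hopper below its sill; the sample is within 40 mm of the ledge's centre; the emptied scoop stands flat on the bench (0.12 rad); the other parts lie in their scoops (within 60 mm of its floor's centre), upright (0.3 rad); flap shut (under 0.1 rad) (((horizontal distance between sample_bracket_mid and hopper_ledge below 0.04 m and x of bracket_1_mid in the frame of hopper between -0.063 and 0.063 m and y of bracket_1_mid in the frame of hopper between -0.058 and 0.058 m and z of bracket_1_mid in the frame of hopper between 0 and 0.08 m and x of bracket_2_mid in the frame of hopper between -0.063 and 0.063 m and y of bracket_2_mid in the frame of hopper between -0.058 and 0.058 m and z of bracket_2_mid in the frame of hopper between 0 and 0.08 m and distance between each of cam_1_mid, cam_2_mid and scoop_cam_bowl below 0.06 m and angle between each of scoop_cam_bowl, scoop_cam_bowl, scoop_key_bowl, scoop_key_bowl's own z axis and vertical below 0.3 rad and distance between each of key_1_mid, key_2_mid and scoop_key_bowl below 0.06 m and angle between scoop_bracket_bowl's own z axis and vertical below 0.12 rad and height (world z) of scoop_bracket_bowl between -0.01 and 0.012 m) or (horizontal distance between sample_cam_mid and hopper_ledge below 0.04 m and x of cam_1_mid in the frame of hopper between -0.063 and 0.063 m and y of cam_1_mid in the frame of hopper between -0.058 and 0.058 m and z of cam_1_mid in the frame of hopper between 0 and 0.08 m and x of cam_2_mid in the frame of hopper between -0.063 and 0.063 m and y of cam_2_mid in the frame of hopper between -0.058 and 0.058 m and z of cam_2_mid in the frame of hopper between 0 and 0.08 m and distance between each of bracket_1_mid, bracket_2_mid and scoop_bracket_bowl below 0.06 m and angle between each of scoop_bracket_bowl, scoop_bracket_bowl, scoop_key_bowl, scoop_key_bowl's own z axis and vertical below 0.3 rad and distance between each of key_1_mid, key_2_mid and scoop_key_bowl below 0.06 m and angle between scoop_cam_bowl's own z axis and vertical below 0.12 rad and height (world z) of scoop_cam_bowl between -0.01 and 0.012 m) or (horizontal distance between sample_key_mid and hopper_ledge below 0.04 m and x of key_1_mid in the frame of hopper between -0.063 and 0.063 m and y of key_1_mid in the frame of hopper between -0.058 and 0.058 m and z of key_1_mid in the frame of hopper between 0 and 0.08 m and x of key_2_mid in the frame of hopper between -0.063 and 0.063 m and y of key_2_mid in the frame of hopper between -0.058 and 0.058 m and z of key_2_mid in the frame of hopper between 0 and 0.08 m and distance between each of bracket_1_mid, bracket_2_mid and scoop_bracket_bowl below 0.06 m and angle between each of scoop_bracket_bowl, scoop_bracket_bowl, scoop_cam_bowl, scoop_cam_bowl's own z axis and vertical below 0.3 rad and distance between each of cam_1_mid, cam_2_mid and scoop_cam_bowl below 0.06 m and angle between scoop_key_bowl's own z axis and vertical below 0.12 rad and height (world z) of scoop_key_bowl between -0.01 and 0.012 m)) and value of joint flap below 0.1 rad); the robot touches nothing.
It fails at once if a paint jar is knocked over (angle between any of jar_a, jar_b's own z axis and vertical above 0.6 rad).
It also fails if it takes over 54 s, if anything falls off the work surface, if the arm or the gripper's body presses on something with over 40 N, if the wrist force passes 120 N, or if a joint passes its speed limit or range.

## Working session

There is one attempt and no reset: what is moved stays moved. The work goes in short steps, Python scripts to look and compute and a tool call to move; the robot and the scene stay as the last step left them, time stands still between calls to the robot, and variables do not carry over. Pictures are saved under pics/ and viewed, at most 10 in all, crops included, and the job is handed in when it is done.

Besides the shell and the picture viewer there is one more tool, called after ">>>" as name(argument=value, ...) on one line, values as JSON. carry_out: Moves the arm, as the interface text tells. Shift numbers are shares of 40 mm and turn numbers shares of 0.1 rad, none past 1 either way. Its arguments: {"type":"object","properties":{"plan":{"type":"string"},"claw":{"type":"number"}},"required":["plan"]}

```bash
mkdir -p pics; python3 - <<'E'
from bench import ctrl
import cv2,numpy as np
for n in("top","scene"):
    c=ctrl.camera(n); cv2.imwrite(f"pics/{n}0.png",c["pixels"][:,:,::-1]); np.savez(f"{n}0.npz",**c)
    print(n,c["mtx"].round(1).tolist(),c["R"].round(3).tolist(),c["t"].round(3).tolist())
o=ctrl.get_obs();print(o["time_s"],o["eef_pos"],o["eef_rot"],o["opening"],ctrl.hold_point_z)
E
```

```text
top [[394.1, 0.0, 315.2], [0.0, 394.1, 197.7], [0.0, 0.0, 1.0]] [[-0.022, -1.0, 0.019], [-0.988, 0.019, -0.154], [0.153, -0.022, -0.988]] [0.17, 0.521, 1.19]
scene [[435.8, 0.0, 315.5], [0.0, 435.8, 200.6], [0.0, 0.0, 1.0]] [[0.438, -0.899, 0.001], [-0.401, -0.197, -0.895], [0.805, 0.391, -0.447]] [-0.076, 0.339, 0.952]
0.1 [ 0.16868251 -0.54917722  0.23045512] [-8.11608990e-04  9.88936548e-01  1.48336919e-01  5.58110403e-05] 0.9991744306747692 0.0187
```

View pics/top0.png

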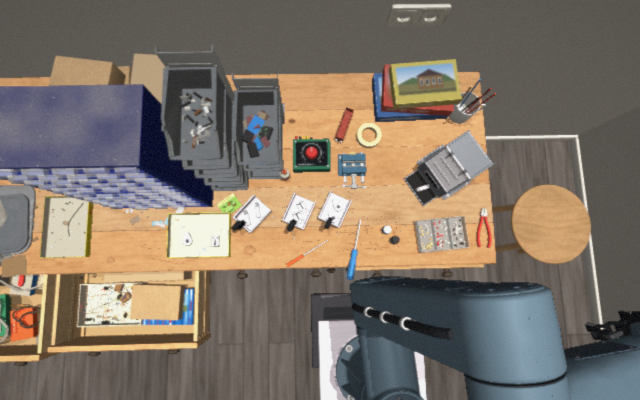

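View pics/scene0.png

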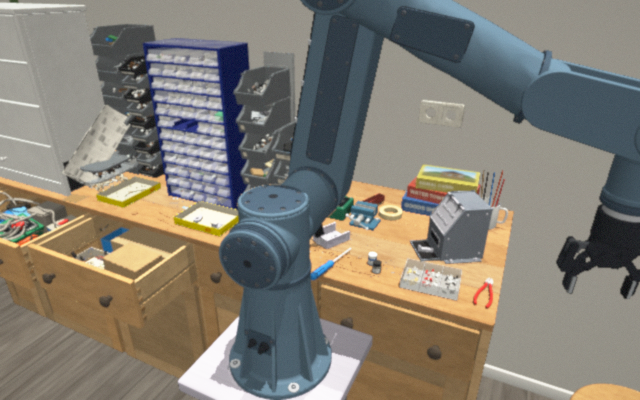

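The top view shows three scoops at about (250,213), (297,211) and (333,209), the hopper at (450,165) with its ledge at (423,188), and jars at (387,230) and (395,240). The scene view is mostly blocked by the arm. I'll enlarge the parts.

```bash
python3 - <<'E'
import cv2,numpy as np
im=cv2.imread("pics/top0.png")
a=cv2.resize(im[188:263,165:365],None,fx=4,fy=4,interpolation=cv2.INTER_CUBIC)
b=cv2.resize(im[130:205,395:500],None,fx=4,fy=4,interpolation=cv2.INTER_CUBIC)
o=np.zeros((600,800,3),np.uint8);o[:300]=a;o[300:,:420]=b
c=cv2.imread("pics/scene0.png")[190:262,400:490];o[300:588,425:785]=cv2.resize(c,None,fx=4,fy=4,interpolation=cv2.INTER_CUBIC)
cv2.imwrite("pics/crop1.png",o)
E
```

```text
(no output)
```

View pics/crop1.png

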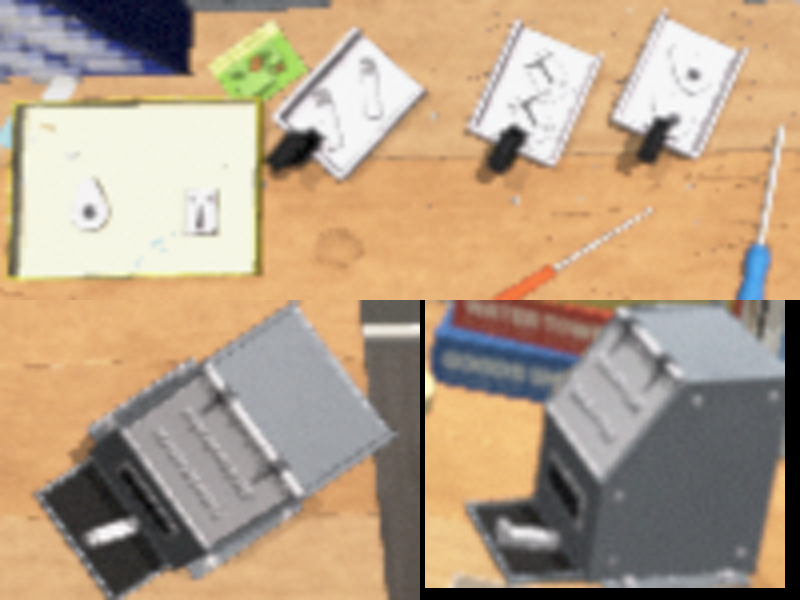

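The tray holds the cam (90,205) and the bracket (202,210), and the bar on the ledge at (110,530) is the key. So the key scoop is the leftmost one, with its rim corners at about (355,30), (425,92), (340,180) and (272,118) in the crop. Next I'll measure it.

```bash
cat >h.py <<'E'
import numpy as np,cv2
def ray(c,px,z):
    px=np.atleast_2d(px).astype(float); K,R,t=c["mtx"],c["R"],c["t"]
    C=-R.T@t; d=(np.linalg.inv(K)@np.c_[px,np.ones(len(px))].T).T@R
    return C+d*((z-C[2])/d[:,2])[:,None]
def proj(c,X):
    p=(c["R"]@np.atleast_2d(X).T).T+c["t"]; p=p@c["mtx"].T; return p[:,:2]/p[:,2:]
E
python3 - <<'E'
from h import *
c=np.load("top0.npz"); im=c["pixels"]; hsv=cv2.cvtColor(im,cv2.COLOR_RGB2HSV)
m=((hsv[...,1]<45)&(hsv[...,2]>110)).astype(np.uint8); 
r=np.zeros_like(m); r[188:240,230:275]=m[188:240,230:275]
r=cv2.morphologyEx(r,cv2.MORPH_CLOSE,np.ones((5,5)))
ct=max(cv2.findContours(r,0,2)[0],key=cv2.contourArea); rc=cv2.minAreaRect(ct); print(rc,cv2.boxPoints(rc).tolist())
B=np.array([[355,30],[425,92],[340,180],[272,118]])/4+[165,188]
print("eye rim",ray(c,B,.032).round(4).tolist()); print("box rim",ray(c,cv2.boxPoints(rc),.032).round(4).tolist())
d=np.zeros_like(m); d[215:236,228:250]=hsv[215:236,228:250,2]<60
ys,xs=np.nonzero(d); print("grip px",xs.mean(),ys.mean(),len(xs)); print("grip",ray(c,[xs.mean(),ys.mean()],.065),"top end",ray(c,[xs.min(),ys.max()],.092))
T=np.array([[295,305],[395,435],[300,495],[207,365]])/4+[395,55]
P=ray(c,T,.165); print("hop top",P.round(4).tolist(), [np.linalg.norm(P[i]-P[(i+1)%4]).round(4) for i in range(4)])
for n,px in(("jarA",[387,229.5]),("jarB",[394.5,239.5])):print(n,ray(c,px,.034))
L=np.array([[35,495],[115,600]])/4+[395,55]; print("ledge front",ray(c,L,.006))
print("sample",ray(c,np.array([[112,530]])/4+[395,55],.01))
for n,p in(("sc2",(535,95)),("sc3",(678,85))):print(n,ray(c,np.array([p])/4+[165,188],.03))
E
```

```text
((251.44151306152344, 213.65472412109375), (24.26465606689453, 31.083332061767578), 42.51044845581055) [[231.99623107910156, 216.9132080078125], [253.0, 194.0], [270.88677978515625, 210.396240234375], [249.88302612304688, 233.3094482421875]]
eye rim [[0.5364, 0.3511, 0.032], [0.4865, 0.2967, 0.032], [0.4196, 0.3624, 0.032], [0.4686, 0.415, 0.032]]
box rim [[0.4705, 0.4181, 0.032], [0.5412, 0.3534, 0.032], [0.4885, 0.2978, 0.032], [0.4186, 0.3627, 0.032]]
grip px 238.22058823529412 225.16176470588235 68
grip [[0.44159756 0.39297978 0.065     ]] top end [[0.4283075  0.40636228 0.092     ]]
hop top [[0.6909, -0.2861, 0.165], [0.5934, -0.3501, 0.165], [0.551, -0.2781, 0.165], [0.6472, -0.2188, 0.165]] [np.float64(0.1166), np.float64(0.0835), np.float64(0.113), np.float64(0.0802)]
jarA [[ 0.42138123 -0.06137229  0.034     ]]
jarB [[ 0.39003765 -0.08307104  0.034     ]]
ledge front [[ 0.58637235 -0.12978448  0.006     ]
 [ 0.49937659 -0.18934753  0.006     ]]
sample [[ 0.55571584 -0.18940245  0.01      ]]
sc2 [[0.48272053 0.21127388 0.03      ]]
sc3 [[0.48835565 0.09941182 0.03      ]]
```

The scoop rim fit agrees with the grip: grip at about (0.441, 0.392), scoop heading -44°. The hopper origin is about (0.607, -0.262) with heading -57.5°. Moving now, using tool x yaw 136°, opposite to the scoop's heading, to keep joint 6 in range.

>>> carry_out(plan="0.58 -0.555 0 0 0 0;0.58 -0.555 0 0 0 0;0.58 -0.555 0 0 0 0;0.58 -0.555 0 0 0 0;0.58 -0.555 0 0 0 0;0.58 -0.555 0 0 0 0;0.58 -0.555 0 0 0 0;0.58 -0.555 0 0 0 0", claw=-0.2)

```text
time_s: 0.77
eef_pos: [0.2944, -0.3238, 0.231]
eef_rot: [-0.0, 0.989, 0.148, -0.0]
wrist_force: [0.1, -0.6, -0.3]
opening: 0.601
grasp_force: 0.0
```

>>> carry_out(plan="0.58 -0.555 0 0 0 0;0.58 -0.555 0 0 0 0;0.58 -0.555 0 0 0 0;0.58 -0.555 0 0 0 0;0.58 -0.555 0 0 0 0;0.58 -0.555 0 0 0 0;0.58 -0.555 0 0 0 0;0.58 -0.555 0 0 0 0")

```text
time_s: 1.43
eef_pos: [0.4197, -0.0996, 0.2312]
eef_rot: [-0.0, 0.989, 0.148, -0.0]
wrist_force: [0.3, -0.3, 1.6]
opening: 0.6
grasp_force: 0.0
```

>>> carry_out(plan="0 0 0 0 0 -1;0 0 0 0 0 -1;0 0 0 0 0 -1;0 0 0 0 0 -1;0 0 0 0 0 -1;0 0 0 0 0 -1;0 0 0 0 0 -1;0 0 0 0 0 -1")

```text
time_s: 2.1
eef_pos: [0.4191, -0.101, 0.231]
eef_rot: [-0.0, 0.852, 0.524, -0.0]
wrist_force: [-0.1, -0.5, -0.6]
opening: 0.599
grasp_force: 0.0
```

>>> carry_out(plan="0 0 0 0 0 -1;0 0 0 0 0 -1;0 0 0 0 0 -1;0 0 0 0 0 -1;0 0 0 0 0 -1;0 0 0 0 0 -1;0 0 0 0 0 -1;0 0 0 0 0 -1")

```text
time_s: 2.77
eef_pos: [0.4191, -0.1011, 0.2309]
eef_rot: [-0.0, 0.581, 0.814, -0.0]
wrist_force: [-0.6, 0.2, 0.8]
opening: 0.599
grasp_force: 0.0
```

>>> carry_out(plan="0 0 0 0 0 -1;0 0 0 0 0 -1;0 0 0 0 0 -1;0 0 0 0 0 -1;0 0 0 0 0 -0.77;0 0 0 0 0 0;0 0 0 0 0 0;0 0 0 0 0 0")

```text
time_s: 3.43
eef_pos: [0.4192, -0.1011, 0.2311]
eef_rot: [-0.0, 0.375, 0.927, 0.0]
wrist_force: [0.1, 0.3, 0.3]
opening: 0.598
grasp_force: 0.0
```

>>> carry_out(plan="0.51 0.578 0 0 0 0;0.51 0.578 0 0 0 0;0.51 0.578 0 0 0 0;0.51 0.578 0 0 0 0;0.51 0.578 0 0 0 0;0.51 0.578 0 0 0 0;0.51 0.578 0 0 0 0;0.51 0.578 0 0 0 0")

```text
time_s: 4.1
eef_pos: [0.43, 0.1468, 0.2314]
eef_rot: [0.0, 0.375, 0.927, 0.0]
wrist_force: [0.4, -0.3, -0.6]
opening: 0.599
grasp_force: 0.0
```

>>> carry_out(plan="0.51 0.578 0.25 0 0 0;0.51 0.578 0.25 0 0 0;0.51 0.578 0.25 0 0 0;0.51 0.578 0.25 0 0 0;0.51 0.578 0.25 0 0 0;0.51 0.578 0.25 0 0 0;0.51 0.578 0.25 0 0 0;0.51 0.578 0.25 0 0 0")

```text
time_s: 4.77
eef_pos: [0.4407, 0.3932, 0.1505]
eef_rot: [-0.0, 0.375, 0.927, -0.0]
wrist_force: [0.1, 0.2, 0.8]
opening: 0.599
grasp_force: 0.0
```

```bash
python3 - <<'E'
from bench import ctrl
from h import *
o=np.zeros((600,800,3),np.uint8)
c=ctrl.camera("top"); np.savez("top1.npz",**c)
o[:380]=cv2.resize(c["pixels"][170:265,190:390,::-1],(800,380),interpolation=cv2.INTER_CUBIC)
c=ctrl.camera("scene"); np.savez("scene1.npz",**c)
o[380:,:]=cv2.resize(c["pixels"][170:280,180:580,::-1],(800,220),interpolation=cv2.INTER_CUBIC)
cv2.imwrite("pics/c2.png",o); s=ctrl.get_obs(); print(s["eef_pos"],s["eef_rot"])
E
```

```text
[0.43942944 0.39462408 0.14879143] [-1.30553665e-03  3.73362064e-01  9.27684469e-01 -7.68799635e-04]
```

View pics/c2.png

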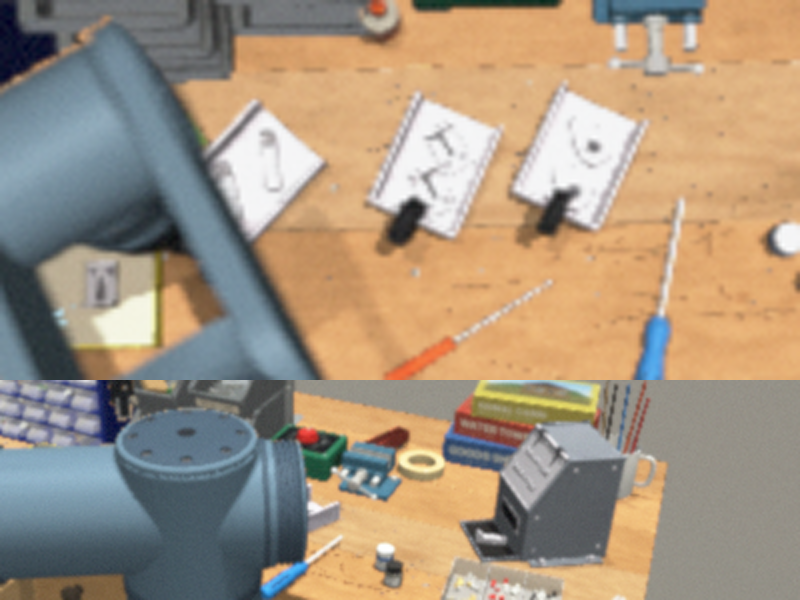

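The arm hides the gripper over the key scoop. The keys show at (228,185) and (270,155), and the scoop hasn't moved. I'll go down and grip.

>>> carry_out(plan="0 0 0.32 0 0 0;0 0 0.32 0 0 0;0 0 0.32 0 0 0;0 0 0.32 0 0 0;0 0 0.32 0 0 0;0 0 0.32 0 0 0;0 0 0.32 0 0 0;0 0 0.32 0 0 0")

```text
time_s: 5.53
eef_pos: [0.441, 0.3913, 0.0476]
eef_rot: [-0.0, 0.374, 0.927, -0.0]
wrist_force: [-0.4, 0.1, 0.6]
opening: 0.596
grasp_force: 0.0
```

>>> carry_out(plan="0 0 0 0 0 0;0 0 0 0 0 0;0 0 0 0 0 0;0 0 0 0 0 0;0 0 0 0 0 0;0 0 0 0 0 0;0 0 0 0 0 0;0 0 0 0 0 0", claw=1)

```text
time_s: 6.2
eef_pos: [0.4413, 0.3919, 0.0494]
eef_rot: [0.0, 0.374, 0.927, 0.0]
wrist_force: [-1.3, 0.6, 0.8]
opening: 0.158
grasp_force: 60.0
```

Gripped: opening 13.4 mm at 60 N. Now lifting with a slight nose-up tilt so the keys stay in.

>>> carry_out(plan="0 0 -0.1 0 0 0;0 0 -0.3 0 0 0;0 0 -0.4 0 0 0;0 0 -0.5 0 -0.4 0;0 0 -0.5 0 -0.4 0;0 0 -0.4 0 -0.4 0;0 0 -0.3 0 -0.4 0;0 0 -0.1 0 0 0")

```text
time_s: 6.87
eef_pos: [0.4382, 0.3962, 0.156]
eef_rot: [0.076, 0.372, 0.925, -0.028]
wrist_force: [0.2, -0.3, -1.4]
opening: 0.16
grasp_force: 59.6
```

```bash
cat >>h.py <<'E'
from scipy.spatial.transform import Rotation as Ro
YAW=np.radians(-57.5); H=np.array([.607,-.262,0]); NOSE=np.array([-.098,0,.049])
def tcp(X,Y,Z,a,yaw=YAW,base=H):
    u=np.array([np.cos(yaw),np.sin(yaw),0]); z=np.array([0,0,1.]); v=np.cross(z,u)
    xs=u*np.cos(a)-z*np.sin(a); tz=-(u*np.sin(a)+z*np.cos(a)); R=np.c_[-xs,v,tz]
    return base+X*u+Y*v+Z*z-R@NOSE, R
def obs(o): return np.array(o["eef_pos"]),Ro.from_quat(np.roll(o["eef_rot"],-1)).as_matrix()
def nose(p,R):
    n=p+R@NOSE-H; u=np.array([np.cos(YAW),np.sin(YAW),0]); v=np.array([-u[1],u[0],0])
    return (n@u,n@v,n[2])
def rows(p0,R0,p1,R1,n,nosepath=False):
    s=(1-np.cos(np.pi*np.arange(n+1)/n))/2; w=Ro.from_matrix(R0.T@R1).as_rotvec(); pp,RR=p0,R0; out=[]
    for k in s[1:]:
        R=R0@Ro.from_rotvec(w*k).as_matrix()
        q=(p0+R0@NOSE)*(1-k)+(p1+R1@NOSE)*k-R@NOSE if nosepath else p0*(1-k)+p1*k
        r=np.r_[RR.T@(q-pp)/.04,Ro.from_matrix(RR.T@R).as_rotvec()/.1].round(2); out.append(r)
        pp=pp+RR@r[:3]*.04; RR=RR@Ro.from_rotvec(r[3:]*.1).as_matrix()
    for i in range(0,n,8): print(";".join(" ".join("%g"%(x+0) for x in r) for r in out[i:i+8])+"\n")
    return pp,RR
E
python3 - <<'E'
from bench import ctrl
from h import *
p,R=obs(ctrl.get_obs()); print(p,nose(p,R),R.round(2).tolist())
rows(p,R,*tcp(-.095,0,.13,-.16),32)
E
```

```text
[0.43817818 0.39616953 0.15604208] (np.float64(-0.5441731108912845), np.float64(0.23607840206261457), np.float64(0.12348297422554695)) [[-0.71, 0.69, 0.12], [0.68, 0.72, -0.11], [-0.16, 0.0, -0.99]]
-0.02 -0.02 0 0 0 0.01;-0.07 -0.05 0.01 0 0 0.01;-0.11 -0.1 0.02 0.01 0 0.03;-0.16 -0.12 0.02 0.01 0 0.04;-0.2 -0.17 0.03 0.01 0 0.05;-0.25 -0.19 0.03 0.01 0 0.06;-0.28 -0.22 0.04 0.01 0 0.07;-0.32 -0.25 0.05 0.01 0 0.07

-0.35 -0.27 0.05 0.02 0 0.09;-0.39 -0.29 0.06 0.01 0 0.09;-0.42 -0.3 0.06 0.02 0 0.1;-0.44 -0.32 0.06 0.02 0 0.1;-0.46 -0.32 0.07 0.02 0.01 0.11;-0.48 -0.33 0.07 0.02 0 0.11;-0.5 -0.33 0.07 0.02 0 0.12;-0.5 -0.33 0.07 0.02 0 0.11

-0.51 -0.32 0.07 0.02 0 0.12;-0.5 -0.32 0.07 0.02 0 0.11;-0.5 -0.3 0.08 0.02 0 0.11;-0.49 -0.28 0.07 0.02 0 0.11;-0.47 -0.27 0.07 0.02 0 0.11;-0.45 -0.26 0.06 0.02 0 0.09;-0.43 -0.23 0.06 0.02 0 0.1;-0.39 -0.21 0.06 0.01 0 0.08

-0.36 -0.18 0.05 0.02 0 0.08;-0.31 -0.17 0.05 0.01 0 0.07;-0.28 -0.13 0.04 0.01 0 0.06;-0.23 -0.12 0.03 0.01 0 0.05;-0.18 -0.09 0.03 0 0 0.03;-0.13 -0.06 0.02 0.01 0 0.03;-0.08 -0.04 0.01 0 0 0.02;-0.03 -0.01 0 0 0 0.01
```

>>> carry_out(plan="-0.02 -0.02 0 0 0 0.01;-0.07 -0.05 0.01 0 0 0.01;-0.11 -0.1 0.02 0.01 0 0.03;-0.16 -0.12 0.02 0.01 0 0.04;-0.2 -0.17 0.03 0.01 0 0.05;-0.25 -0.19 0.03 0.01 0 0.06;-0.28 -0.22 0.04 0.01 0 0.07;-0.32 -0.25 0.05 0.01 0 0.07")

```text
time_s: 7.53
eef_pos: [0.447, 0.3209, 0.1536]
eef_rot: [0.073, 0.389, 0.918, -0.032]
wrist_force: [-0.3, -0.7, -1.2]
opening: 0.158
grasp_force: 59.6
```

>>> carry_out(plan="-0.35 -0.27 0.05 0.02 0 0.09;-0.39 -0.29 0.06 0.01 0 0.09;-0.42 -0.3 0.06 0.02 0 0.1;-0.44 -0.32 0.06 0.02 0 0.1;-0.46 -0.32 0.07 0.02 0.01 0.11;-0.48 -0.33 0.07 0.02 0 0.11;-0.5 -0.33 0.07 0.02 0 0.12;-0.5 -0.33 0.07 0.02 0 0.11")

```text
time_s: 8.2
eef_pos: [0.4682, 0.1473, 0.1563]
eef_rot: [0.071, 0.428, 0.9, -0.035]
wrist_force: [0.3, 0.2, -2.4]
opening: 0.154
grasp_force: 59.6
```

>>> carry_out(plan="-0.51 -0.32 0.07 0.02 0 0.12;-0.5 -0.32 0.07 0.02 0 0.11;-0.5 -0.3 0.08 0.02 0 0.11;-0.49 -0.28 0.07 0.02 0 0.11;-0.47 -0.27 0.07 0.02 0 0.11;-0.45 -0.26 0.06 0.02 0 0.09;-0.43 -0.23 0.06 0.02 0 0.1;-0.39 -0.21 0.06 0.01 0 0.08")

```text
time_s: 8.87
eef_pos: [0.4893, -0.0261, 0.159]
eef_rot: [0.07, 0.466, 0.881, -0.039]
wrist_force: [-0.1, -0.6, -1.7]
opening: 0.153
grasp_force: 59.6
```

>>> carry_out(plan="-0.36 -0.18 0.05 0.02 0 0.08;-0.31 -0.17 0.05 0.01 0 0.07;-0.28 -0.13 0.04 0.01 0 0.06;-0.23 -0.12 0.03 0.01 0 0.05;-0.18 -0.09 0.03 0 0 0.03;-0.13 -0.06 0.02 0.01 0 0.03;-0.08 -0.04 0.01 0 0 0.02;-0.03 -0.01 0 0 0 0.01")

```text
time_s: 9.53
eef_pos: [0.4989, -0.0957, 0.1601]
eef_rot: [0.069, 0.48, 0.873, -0.04]
wrist_force: [-0.6, 0.7, -0.7]
opening: 0.154
grasp_force: 59.6
```

```bash
python3 - <<'E'
from bench import ctrl
from h import *
o=np.zeros((600,800,3),np.uint8)
c=ctrl.camera("top"); np.savez("top2.npz",**c)
o[:600,:400]=cv2.resize(c["pixels"][125:245,400:480][:, :, ::-1],(400,600),interpolation=cv2.INTER_CUBIC)
o[:600,:440]=cv2.resize(c["pixels"][115:235,385:473][:, :, ::-1],(440,600),interpolation=cv2.INTER_CUBIC)
c=ctrl.camera("scene"); np.savez("scene2.npz",**c)
o[:600,440:]=cv2.resize(c["pixels"][150:300,385:475][:, :, ::-1],(360,600),interpolation=cv2.INTER_CUBIC)
cv2.imwrite("pics/c3.png",o); s=ctrl.get_obs(); p,R=obs(s); print(p,nose(p,R),s["time_s"])
E
```

```text
[ 0.49894435 -0.09519741  0.16008238] (np.float64(-0.09420675718928202), np.float64(-0.0018334685984758156), np.float64(0.12724815526721098)) 9.6333
```

View pics/c3.png

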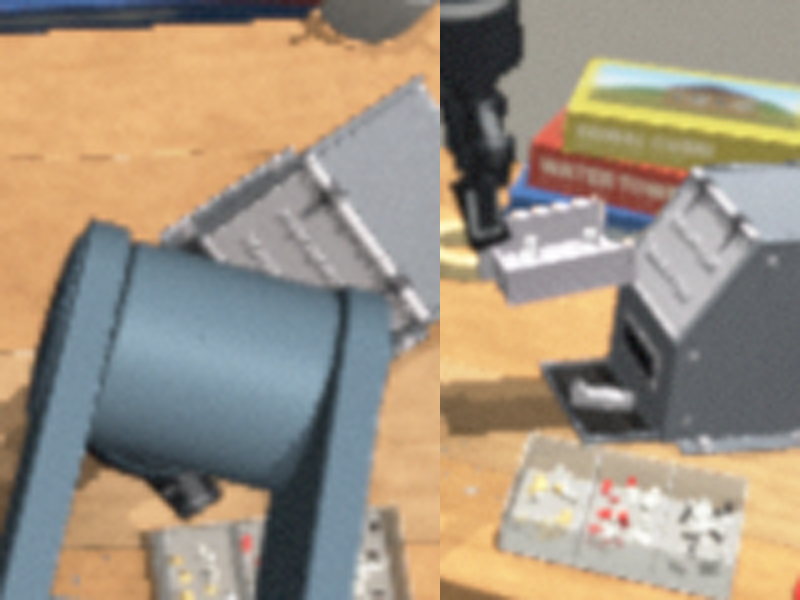

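The scene crop shows the scoop level in front of the flap with its keys aboard at (530,240) and (585,240), nose near (630,280). I'll check that against the projection and plan the push.

```bash
python3 - <<'E'
from bench import ctrl
from h import *
c=np.load("scene2.npz"); p,R=obs(ctrl.get_obs())
u=np.array([np.cos(YAW),np.sin(YAW),0]);v=np.array([-u[1],u[0],0])
def crop(X): return ((proj(c,X)-[385,150])*4+[440,0]).round().tolist()
n=p+R@NOSE
print("nose near bot/top",crop([n-R[:,1]*.035,n-R[:,1]*.035-R[:,2]*.032]),"far top",crop(n+R[:,1]*.035-R[:,2]*.032))
hp=lambda x,y,z:H+x*u+y*v+[0,0,z]
print("sill near,far",crop([hp(-.065,-.06,.085),hp(-.065,.06,.085)]),"top front near,far",crop([hp(-.015,-.06,.165),hp(-.015,.06,.165)]),"front foot near",crop(hp(-.065,-.06,0)))
print(); a,b=rows(p,R,*tcp(-.085,0,.099,0),8)
a,b=rows(a,b,*tcp(-.018,0,.099,0),16)
E
```

```text
nose near bot/top [[635.0, 279.0], [633.0, 240.0]] far top [[600.0, 196.0]]
sill near,far [[679.0, 344.0], [620.0, 264.0]] top front near,far [[764.0, 241.0], [697.0, 168.0]] front foot near [[663.0, 444.0]]

-0.01 0 0.01 0 0.06 0;-0.04 0.01 0.04 -0.01 0.17 0;-0.06 0 0.06 0 0.26 0;-0.07 0.01 0.07 -0.01 0.31 -0.01;-0.07 0.01 0.06 -0.01 0.3 0;-0.06 0 0.05 -0.01 0.26 0;-0.04 0.01 0.04 0 0.17 0;-0.01 0 0.01 0 0.06 0

-0.02 0 0 0 0 0;-0.04 0 0 0 0 0;-0.08 0 0 0 0 0;-0.11 0 0 0 0 0;-0.12 0 0 0 0 0;-0.15 0 0 0 0 0;-0.16 0 0 0 0 0;-0.16 0 0 0 0 0

-0.16 0 0 0 0 0;-0.16 0 0 0 0 0;-0.15 0 0 0 0 0;-0.12 0 0 0 0 0;-0.11 0 0 0 0 0;-0.07 0 0 0 0 0;-0.05 0 0 0 0 0;-0.02 0 0 0 0 0
```

The projections match the picture within 1 mm, so I'm pushing in.

>>> carry_out(plan="-0.01 0 0.01 0 0.06 0;-0.04 0.01 0.04 -0.01 0.17 0;-0.06 0 0.06 0 0.26 0;-0.07 0.01 0.07 -0.01 0.31 -0.01;-0.07 0.01 0.06 -0.01 0.3 0;-0.06 0 0.05 -0.01 0.26 0;-0.04 0.01 0.04 0 0.17 0;-0.01 0 0.01 0 0.06 0")

```text
time_s: 10.3
eef_pos: [0.5089, -0.1085, 0.1475]
eef_rot: [-0.001, 0.482, 0.876, 0.0]
wrist_force: [0.8, 0.4, -2.0]
opening: 0.156
grasp_force: 59.6
```

>>> carry_out(plan="-0.02 0 0 0 0 0;-0.04 0 0 0 0 0;-0.08 0 0 0 0 0;-0.11 0 0 0 0 0;-0.12 0 0 0 0 0;-0.15 0 0 0 0 0;-0.16 0 0 0 0 0;-0.16 0 0 0 0 0")

```text
time_s: 10.97
eef_pos: [0.527, -0.1365, 0.148]
eef_rot: [0.0, 0.481, 0.877, -0.0]
wrist_force: [-1.0, 0.9, -1.6]
opening: 0.154
grasp_force: 59.6
```

>>> carry_out(plan="-0.16 0 0 0 0 0;-0.16 0 0 0 0 0;-0.15 0 0 0 0 0;-0.12 0 0 0 0 0;-0.11 0 0 0 0 0;-0.07 0 0 0 0 0;-0.05 0 0 0 0 0;-0.02 0 0 0 0 0")

```text
time_s: 11.63
eef_pos: [0.5446, -0.1643, 0.1478]
eef_rot: [-0.0, 0.481, 0.877, -0.0]
wrist_force: [-0.9, 2.8, -1.4]
opening: 0.156
grasp_force: 59.5
```

```bash
python3 - <<'E'
from bench import ctrl
from h import *
c=ctrl.camera("scene")
o=cv2.resize(c["pixels"][150:260,385:495][:, :, ::-1],(550,550),interpolation=cv2.INTER_CUBIC)
cv2.imwrite("pics/c4.png",o); s=ctrl.get_obs(); p,R=obs(s); print(p,nose(p,R),s["time_s"])
a,b=rows(p,R,*tcp(-.02,0,.078,.9),16,True)
E
```

```text
[ 0.54454086 -0.16426875  0.1477479 ] (np.float64(-0.01800158747234756), np.float64(-0.0002589690799858689), np.float64(0.09871476851496966)) 11.6833
-0.01 0 -0.02 0 0.09 0;-0.03 0 -0.04 0 0.25 0;-0.05 0 -0.08 0 0.42 0;-0.07 0 -0.1 0 0.56 0;-0.09 0 -0.13 0 0.68 0;-0.11 0 -0.14 0 0.78 0;-0.12 0 -0.15 0 0.84 0;-0.13 0 -0.17 0 0.88 0

-0.14 0 -0.16 0 0.88 -0.01;-0.13 0 -0.16 0 0.84 0;-0.13 0 -0.14 0 0.78 0;-0.11 0 -0.14 0 0.68 0;-0.09 0 -0.11 0 0.56 0;-0.07 0 -0.08 0 0.41 0;-0.04 0 -0.05 0 0.26 0;-0.02 0 -0.02 0 0.09 0
```

View pics/c4.png

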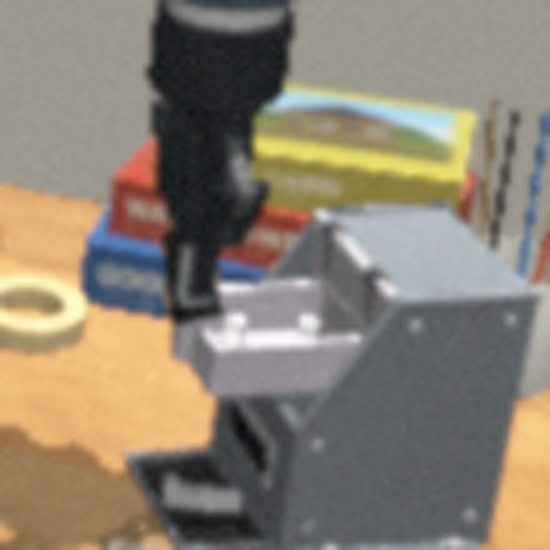

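The nose is inside, the flap is pushed in, and both keys are in the scoop at (237,320) and (310,320). I'll tip now.

>>> carry_out(plan="-0.01 0 -0.02 0 0.09 0;-0.03 0 -0.04 0 0.25 0;-0.05 0 -0.08 0 0.42 0;-0.07 0 -0.1 0 0.56 0;-0.09 0 -0.13 0 0.68 0;-0.11 0 -0.14 0 0.78 0;-0.12 0 -0.15 0 0.84 0;-0.13 0 -0.17 0 0.88 0")

```text
time_s: 12.35
eef_pos: [0.5613, -0.1897, 0.177]
eef_rot: [-0.196, 0.468, 0.855, 0.108]
wrist_force: [-0.9, 3.4, -0.0]
opening: 0.156
grasp_force: 59.5
```

>>> carry_out(plan="-0.14 0 -0.16 0 0.88 -0.01;-0.13 0 -0.16 0 0.84 0;-0.13 0 -0.14 0 0.78 0;-0.11 0 -0.14 0 0.68 0;-0.09 0 -0.11 0 0.56 0;-0.07 0 -0.08 0 0.41 0;-0.04 0 -0.05 0 0.26 0;-0.02 0 -0.02 0 0.09 0")

```text
time_s: 13.02
eef_pos: [0.5843, -0.2272, 0.1841]
eef_rot: [-0.382, 0.433, 0.789, 0.209]
wrist_force: [-1.1, 0.8, -1.5]
opening: 0.158
grasp_force: 59.5
```

>>> carry_out(plan="0 0 0 0 0 0;0 0 0 0 0 0;0 0 0 0 0 0;0 0 0 0 0 0;0 0 0 0 0 0;0 0 0 0 0 0;0 0 0 0 0 0;0 0 0 0 0 0")

```text
time_s: 13.68
eef_pos: [0.5843, -0.2263, 0.1859]
eef_rot: [-0.381, 0.433, 0.79, 0.209]
wrist_force: [-0.8, 1.8, -1.0]
opening: 0.16
grasp_force: 59.5
```

```bash
python3 - <<'E'
from bench import ctrl
from h import *
c=ctrl.camera("scene"); d=ctrl.camera("top")
o=np.zeros((550,800,3),np.uint8)
o[:,:550]=cv2.resize(c["pixels"][140:250,385:495][:, :, ::-1],(550,550),interpolation=cv2.INTER_CUBIC)
o[:275,550:]=cv2.resize(d["pixels"][125:235,390:490][:, :, ::-1],(250,275),interpolation=cv2.INTER_CUBIC)
cv2.imwrite("pics/c5.png",o); s=ctrl.get_obs(); p,R=obs(s); print(p,nose(p,R),R[:,2],s["wrist_force"],s["q"])
E
```

```text
[ 0.58434062 -0.22636652  0.1858435 ] (np.float64(-0.01962932848970597), np.float64(0.00011180880383439516), np.float64(0.07863201708627277)) [-0.42073628  0.66030495 -0.62207584] [-0.11302507  1.64709536 -1.22406775] [-0.68690798  0.92034599  0.86798569  0.30732176  2.20465154 -1.18472516]
```

View pics/c5.png

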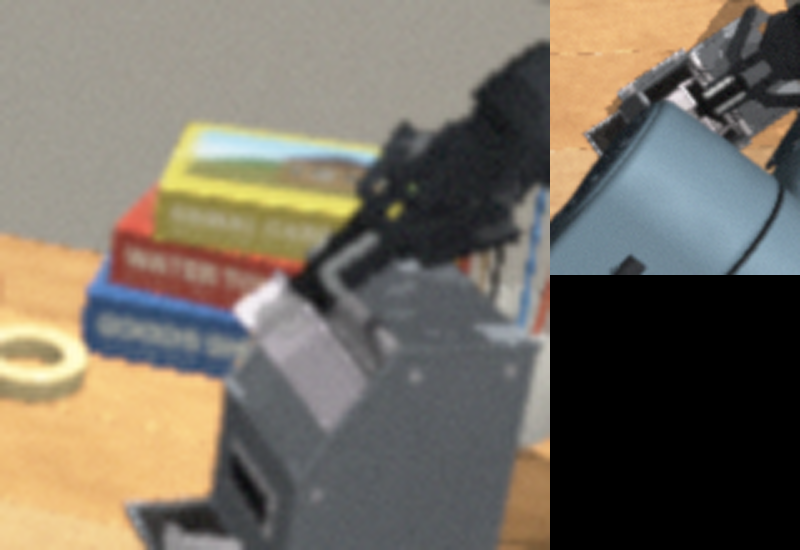

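The scoop is tipped 52° in the mouth, but I can't see its inside. I'll shake it lightly, then level it again inside the mouth.

>>> carry_out(plan="-0.15 0 0 0 0 0;0.15 0 0 0 0 0;-0.15 0 0 0 0 0;0.15 0 0 0 0 0;0 0 0 0 0 0;0 0 0 0 0 0;0 0 0 0 0 0;0 0 0 0 0 0")

```text
time_s: 14.45
eef_pos: [0.5842, -0.2265, 0.1856]
eef_rot: [-0.381, 0.433, 0.79, 0.209]
wrist_force: [-2.0, 2.5, -1.3]
opening: 0.15
grasp_force: 59.4
```

```bash
python3 - <<'E'
from bench import ctrl
from h import *
s=ctrl.get_obs(); p,R=obs(s); print(p,nose(p,R),s["wrist_force"])
a,b=rows(p,R,*tcp(-.022,0,.099,-.03),16,True)
E
```

```text
[ 0.58421049 -0.22648939  0.1856354 ] (np.float64(-0.019609221045419435), np.float64(-0.00011564804958280532), np.float64(0.07842102900939153)) [-2.02483985  2.45366567 -1.33644974]
0.02 0 0.02 0 -0.09 0;0.04 0 0.06 0 -0.26 0;0.07 0 0.09 0 -0.43 0;0.09 0 0.12 0 -0.58 0;0.11 0 0.15 0 -0.71 0;0.13 0 0.17 0 -0.8 0;0.13 0 0.19 0 -0.87 0;0.13 0 0.18 0 -0.91 0

0.12 0 0.19 0 -0.9 0;0.12 0 0.17 0 -0.88 0;0.11 0 0.16 0 -0.8 0;0.09 0 0.14 0 -0.7 0;0.07 0 0.11 0 -0.58 0;0.06 0 0.08 0 -0.43 0;0.03 0 0.05 0 -0.27 0;0.01 0 0.02 0 -0.09 0
```

>>> carry_out(plan="0.02 0 0.02 0 -0.09 0;0.04 0 0.06 0 -0.26 0;0.07 0 0.09 0 -0.43 0;0.09 0 0.12 0 -0.58 0;0.11 0 0.15 0 -0.71 0;0.13 0 0.17 0 -0.8 0;0.13 0 0.19 0 -0.87 0;0.13 0 0.18 0 -0.91 0")

```text
time_s: 15.12
eef_pos: [0.5588, -0.1868, 0.1746]
eef_rot: [-0.187, 0.47, 0.857, 0.103]
wrist_force: [-1.1, 2.0, -2.7]
opening: 0.156
grasp_force: 59.3
```

>>> carry_out(plan="0.12 0 0.19 0 -0.9 0;0.12 0 0.17 0 -0.88 0;0.11 0 0.16 0 -0.8 0;0.09 0 0.14 0 -0.7 0;0.07 0 0.11 0 -0.58 0;0.06 0 0.08 0 -0.43 0;0.03 0 0.05 0 -0.27 0;0.01 0 0.02 0 -0.09 0")

```text
time_s: 15.78
eef_pos: [0.541, -0.1584, 0.145]
eef_rot: [0.014, 0.48, 0.877, -0.007]
wrist_force: [-0.2, 1.9, -2.8]
opening: 0.16
grasp_force: 59.7
```

```bash
python3 - <<'E'
from bench import ctrl
from h import *
c=ctrl.camera("scene")
o=cv2.resize(c["pixels"][150:260,385:495][:, :, ::-1],(550,550),interpolation=cv2.INTER_CUBIC)
cv2.imwrite("pics/c6.png",o); s=ctrl.get_obs(); p,R=obs(s); print(p,nose(p,R),s["time_s"])
a,b=rows(p,R,*tcp(-.115,0,.105,-.03),16)
# place: between hopper and jars/scoops, heading -57.5
a,b=rows(a,b,*tcp(0,0,.105,-.0,YAW,np.array([.56,.0,0])),16)
E
```

```text
[ 0.54116745 -0.15866849  0.14502658] (np.float64(-0.02306152303889887), np.float64(0.00013995333904795996), np.float64(0.09906084481557559)) 15.8333
0.02 0 0 0 0 0;0.07 0 -0.01 0 0 0;0.1 0 -0.01 0 0 0;0.15 0 -0.01 0 0 0;0.17 0 -0.02 0 0 0;0.2 0 -0.02 0 0 0;0.21 0 -0.02 0 0 0.01;0.23 0 -0.02 0 0 0

0.22 0 -0.02 0 0 0;0.21 0 -0.02 0 0.01 0;0.2 0 -0.02 0 0 0;0.18 0 -0.02 0 0 0;0.14 0 -0.01 0 0 0;0.1 0 -0.01 0 0 0;0.07 0 -0.01 0 0 0;0.02 0 0 0 0 0

0.03 0.02 0 0 0 0;0.09 0.08 -0.01 0 0.01 0;0.15 0.11 0 0 0.02 0;0.2 0.16 -0.01 0 0.01 0;0.25 0.19 -0.02 0 0.03 0;0.28 0.22 -0.01 0 0.02 0;0.31 0.24 -0.01 0 0.03 0;0.31 0.25 -0.01 0 0.03 0

0.32 0.24 -0.02 0 0.03 0;0.3 0.24 -0.01 0 0.03 0;0.28 0.22 -0.01 0 0.02 0;0.25 0.19 0 0 0.02 0;0.2 0.16 -0.01 0 0.02 0;0.15 0.11 0 0 0.02 0;0.09 0.08 0 0 0 0;0.03 0.02 -0.01 0 0.01 0
```

View pics/c6.png

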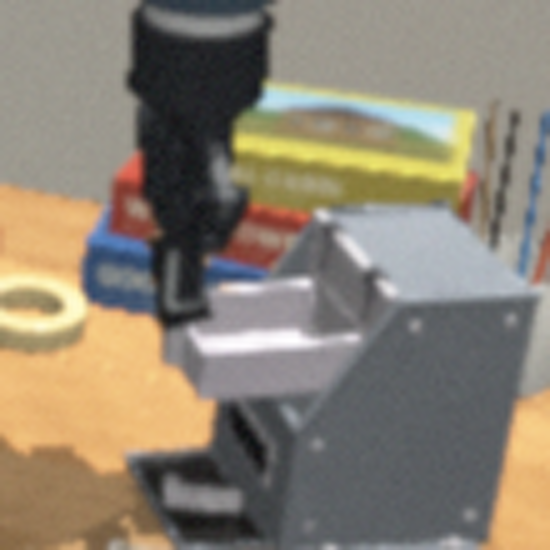

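The scoop is empty. I'll back out, then set it down in the free area in front of the ledge at hopper-frame nose (-150, +35) mm, clear of jar A and the clutter.

>>> carry_out(plan="0.02 0 0 0 0 0;0.07 0 -0.01 0 0 0;0.1 0 -0.01 0 0 0;0.15 0 -0.01 0 0 0;0.17 0 -0.02 0 0 0;0.2 0 -0.02 0 0 0;0.21 0 -0.02 0 0 0;0.23 0 -0.02 0 0 0")

```text
time_s: 16.5
eef_pos: [0.5166, -0.1203, 0.148]
eef_rot: [0.014, 0.481, 0.877, -0.007]
wrist_force: [-0.7, -0.2, -0.9]
opening: 0.158
grasp_force: 59.8
```

>>> carry_out(plan="0.22 0 -0.02 0 0 0;0.21 0 -0.02 0 0 0;0.2 0 -0.02 0 0 0;0.18 0 -0.02 0 0 0;0.14 0 -0.01 0 0 0;0.1 0 -0.01 0 0 0;0.07 0 -0.01 0 0 0;0.02 0 0 0 0 0")

```text
time_s: 17.17
eef_pos: [0.4923, -0.0821, 0.1509]
eef_rot: [0.013, 0.481, 0.877, -0.007]
wrist_force: [-0.4, 0.0, -0.6]
opening: 0.155
grasp_force: 59.8
```

```bash
python3 - <<'E'
from bench import ctrl
from h import *
s=ctrl.get_obs(); p,R=obs(s); print(nose(p,R))
a,b=rows(p,R,*tcp(-.15,.035,.1,0),8)
a,b=rows(a,b,*tcp(-.15,.035,.006,0),16); print(a)
E
```

```text
(np.float64(-0.11394713107968757), np.float64(-3.4389772460503066e-05), np.float64(0.10495082365897299))
0.03 0.03 0 0 0.01 0;0.1 0.1 0 0 0.03 0;0.14 0.14 0.01 0 0.05 0;0.16 0.17 0 0 0.06 0;0.17 0.17 0.01 0 0.06 0;0.14 0.14 0.01 0 0.05 0;0.09 0.09 0 0 0.03 0.01;0.04 0.04 0 0 0.02 0

0 0 0.02 0 0 0;0 0 0.07 0 0 0;0 0 0.11 0 0 0;0 0 0.14 0 0 0;0 0 0.18 0 0 0;0 0 0.21 0 0 0;0 0 0.22 0 0 0;0 0 0.23 0 0 0

0 0 0.23 0 0 0;0 0 0.22 0 0 0;0 0 0.2 0 0 0;0 0 0.18 0 0 0;-0.01 0 0.14 0 0 0;0 0 0.11 0 0 0;0 0 0.07 0 0 0;0 0 0.02 0 0 0

[ 0.50345326 -0.03412182  0.05511353]
```

>>> carry_out(plan="0.03 0.03 0 0 0.01 0;0.1 0.1 0 0 0.03 0;0.14 0.14 0.01 0 0.05 0;0.16 0.17 0 0 0.06 0;0.17 0.17 0.01 0 0.06 0;0.14 0.14 0.01 0 0.05 0;0.09 0.09 0 0 0.03 0;0.04 0.04 0 0 0.02 0")

```text
time_s: 17.83
eef_pos: [0.5036, -0.033, 0.1489]
eef_rot: [-0.0, 0.48, 0.877, 0.0]
wrist_force: [0.3, 0.3, -0.4]
opening: 0.154
grasp_force: 59.7
```

>>> carry_out(plan="0 0 0.02 0 0 0;0 0 0.07 0 0 0;0 0 0.11 0 0 0;0 0 0.14 0 0 0;0 0 0.18 0 0 0;0 0 0.21 0 0 0;0 0 0.22 0 0 0;0 0 0.23 0 0 0")

```text
time_s: 18.5
eef_pos: [0.5031, -0.0342, 0.1007]
eef_rot: [-0.0, 0.481, 0.877, 0.0]
wrist_force: [0.2, -0.2, -1.4]
opening: 0.158
grasp_force: 59.7
```

>>> carry_out(plan="0 0 0.23 0 0 0;0 0 0.22 0 0 0;0 0 0.2 0 0 0;0 0 0.18 0 0 0;0 0 0.14 0 0 0;0 0 0.11 0 0 0;0 0 0.07 0 0 0;0 0 0.02 0 0 0")

```text
time_s: 19.17
eef_pos: [0.5032, -0.034, 0.0546]
eef_rot: [-0.0, 0.481, 0.877, 0.0]
wrist_force: [-0.3, 0.5, -1.7]
opening: 0.156
grasp_force: 59.7
```

>>> carry_out(plan="0 0 0.04 0 0 0;0 0 0.04 0 0 0;0 0 0.03 0 0 0;0 0 0.02 0 0 0;0 0 0 0 0 0;0 0 0 0 0 0;0 0 0 0 0 0;0 0 0 0 0 0")

```text
time_s: 19.83
eef_pos: [0.5035, -0.0341, 0.0499]
eef_rot: [-0.0, 0.481, 0.877, 0.0]
wrist_force: [0.5, -0.5, -1.4]
opening: 0.153
grasp_force: 59.7
```

>>> carry_out(plan="0 0 0.02 0 0 0;0 0 0.02 0 0 0;0 0 0.01 0 0 0;0 0 0 0 0 0;0 0 0 0 0 0;0 0 0 0 0 0;0 0 0 0 0 0;0 0 0 0 0 0")

```text
time_s: 20.5
eef_pos: [0.5037, -0.0341, 0.0493]
eef_rot: [-0.0, 0.481, 0.877, 0.0]
wrist_force: [-5.8, 1.2, 14.1]
opening: 0.154
grasp_force: 61.9
```

>>> carry_out(plan="0 0 0 0 0 0;0 0 0 0 0 0;0 0 0 0 0 0;0 0 0 0 0 0;0 0 0 0 0 0;0 0 0 0 0 0;0 0 0 0 0 0;0 0 0 0 0 0", claw=0)

```text
time_s: 21.17
eef_pos: [0.5033, -0.034, 0.0477]
eef_rot: [-0.0, 0.481, 0.877, 0.0]
wrist_force: [-0.3, -0.2, -0.1]
opening: 0.5
grasp_force: 0.0
```

>>> carry_out(plan="0 0 -0.1 0 0 0;0 0 -0.2 0 0 0;0 0 -0.4 0 0 0;0 0 -0.5 0 0 0;0 0 -0.6 0 0 0;0 0 -0.6 0 0 0;0 0 -0.6 0 0 0;0 0 -0.6 0 0 0")

```text
time_s: 21.83
eef_pos: [0.5033, -0.0341, 0.1939]
eef_rot: [0.0, 0.481, 0.877, 0.0]
wrist_force: [0.8, 0.6, 0.1]
opening: 0.502
grasp_force: 0.0
```

>>> carry_out(plan="0.6 0.6 0 0 0 0;0.6 0.6 0 0 0 0;0.6 0.6 0 0 0 0;0.6 0.6 0 0 0 0;0.6 0.6 0 0 0 0;0.6 0.6 0 0 0 0;0.6 0.6 0 0 0 0;0.6 0.6 0 0 0 0")

```text
time_s: 22.5
eef_pos: [0.5623, 0.2328, 0.193]
eef_rot: [0.0, 0.481, 0.877, 0.001]
wrist_force: [0.5, -0.9, 0.1]
opening: 0.505
grasp_force: 0.0
```

```bash
python3 - <<'E'
from bench import ctrl
from h import *
c=ctrl.camera("scene"); d=ctrl.camera("top")
o=np.zeros((600,800,3),np.uint8)
o[:300]=cv2.resize(c["pixels"][160:280,200:520][:, :, ::-1],(800,300),interpolation=cv2.INTER_CUBIC)
o[300:]=cv2.resize(d["pixels"][145:255,205:498][:, :, ::-1],(800,300),interpolation=cv2.INTER_CUBIC)
cv2.imwrite("pics/c7.png",o); print(ctrl.get_obs()["eef_pos"])
E
```

```text
[0.56233469 0.23364825 0.19298534]
```

View pics/c7.png

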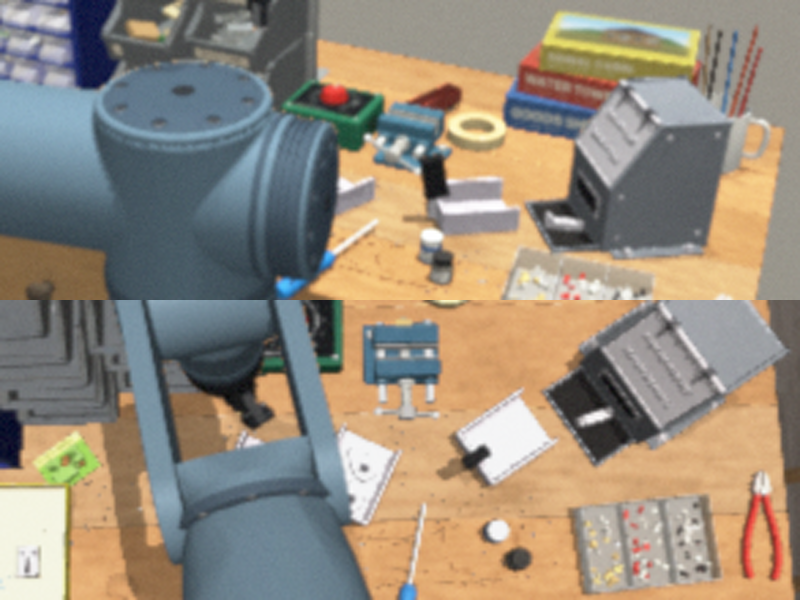

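The scoop stands flat and empty at (505,440). The flap is shut, the sample is on its ledge at (595,415), the jars are upright at (497,530) and (517,558), and no keys lie on the bench. The arm is clear, so I'm handing in.

```bash
python3 -c "
from bench import ctrl
print(ctrl.hand_in())"
```

```text
the job is handed in; nothing more can be done
None
```

I tipped the two gib-head keys into the hopper, stood the empty scoop flat on the bench with the flap shut, and handed the job in at about 22.6 s. No verdict came back; I couldn't see inside the hopper, so I take the keys to be in it because the scoop came out empty and none lay on the bench.

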